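# Advance the indexing fixture by one station

### The job

Advance the six-station indexing fixture by one station: with the fingertips, push its hand wheel round clockwise (seen from above) by the upright handle, through exactly one turn, so that the handle stands in line with the fixed pointer again. Do not grip the handle, do not touch the round plate, do not push the wheel backwards past the pointer or let it run well past the full turn, and leave the bin, tape, screwdriver and bottle where they are. Finish with the hand clear.

Things in the scene. Friction and masses are not known exactly. Their poses are not given: they have to be found in the camera images.
- machine: Indexing fixture, fixed to the bench: a grey painted steel box 400 x 160 mm, 50 mm high. Origin on the bench surface exactly under the wheel's vertical axis; +x runs along the box towards the round plate. The box spans x -120 to 280, y -80 to 80 mm. A steel pointer stands on the box at x -113 to -78 mm, y +-6 mm, top 87 mm above the bench: its nose points at the wheel from the -x side, lower than the handle's grip part. Its yaw on the bench varies by +-80 degrees.
- wheel (a joint): Turning of the plain aluminium hand wheel about its vertical axis, rad, clockwise seen from above positive; 0 at the start (handle in line with the pointer), 2 pi = 6.283 after one turn. No stop near one turn (it can turn from -1.5 to 9). It turns stiffly: about 0.13 N m, some 2 to 2.5 N at the handle, and stays where it is left. Wheel: rim circle 65 mm radius to the bar's centre, bar 16 mm thick, rim and hub tops at 94 to 96 mm above the bench, three flat-lying spokes.
- handle: Upright black handle on the rim at the end of one spoke, 65 mm from the wheel's axis, 20 mm in diameter. Origin on its centre line 114 mm above the bench, in the middle of its part above the rim; its top is 134 mm above the bench and the rim's top 94 mm. It stands 65 mm from the axis on the machine's -x side at joint 0. The grip revolves on its pin, so its own yaw means nothing.
- plate: Round steel indexing plate, 150 mm in diameter, at machine x +195 mm, carrying six stations with brass studs (fixed on it), their tops 89 mm above the bench. Geared to the wheel: one turn of the wheel turns it 60 degrees clockwise. Origin on its axis at its underside, 51 mm above the bench. Must not be touched.
- bin: Loose open yellow plastic bin 120 x 100 x 70 mm high; origin at the centre of its underside. To be left alone.
- tape: Loose roll of pale tape lying flat, 104 mm across, 48 mm high; origin at the centre of its underside. To be left alone.
- driver: Loose black-handled screwdriver lying on the bench along its own x, about 200 mm long, 26 mm high; origin on the bench under its middle. To be left alone.
- bottle: Loose clear bottle with white cap, 60 mm in diameter, 140 mm high, standing beside the box; origin at the centre of its underside. To be left alone.

How it is judged:
By the outcome, as a careful person would: the job done as asked, in the order asked, and still so for the second after the job is handed in, with the robot touching nothing.
It also fails if it takes over 58 s, if anything falls off the work surface, if the arm or the gripper's body presses on something with over 40 N, if the wrist force passes 120 N, or if a joint passes its speed limit or range.

### The arm

A 6-joint arm with a two-finger parallel gripper is mounted at the origin on the work surface. World frame = base frame: x ahead of the robot, y to its left, z up, the work surface at z = 0. Lengths are in mm, angles in rad, forces in N, time in s.
With the tool pointing down it reaches from about 400 to 925 mm from the base axis. Payload 12.5 kg.
Tool frame: the origin (TCP) lies midway between the tips of the shut fingers; the grasp point (between the pads) lies 19 mm behind it; z points along the fingers, y is the line along which they close (so a half turn about z gives the same grasp; the last joint's range is limited). The gripper opens to 95 mm and grips with 3 to 60 N. Pads are 20 mm wide; open, the fingers measure 119 mm over their backs; the gripper's body (75 mm by 180 mm) begins 59 mm behind the grasp point.
Start: joints at [1.058, 0.491, 1.559, -0, 1.092, -0.106], TCP at [247.281, 574.02, 214.661] pointing down, gripper open.
Joint ranges: [-3.1, 3.1], [-0.84, 2.19], [0.05, 2.79], [-1.13, 4.28], [0.06, 2.93], [-2.69, 2.69]. Speed limits (rad/s): [2.22, 2.22, 2.79, 3.14, 3.14, 3.14].

### API

Orientations are given as [roll, pitch, yaw] about the fixed x, y, z axes, in that order (R = Rz(yaw) Ry(pitch) Rx(roll)).
In Python, from cell import state, read_camera, job_done gives the robot as it stands.
- The arm moves only by the tool carry_out, never from a script. Its argument "moves" is a list of rows, each an object with "slide": the shift along the tool's x, y, z as a fraction of full scale, a list of three; "spin": the turn about the tool's z as a fraction of full scale. A call has 1 to 12 rows; each row shifts and turns the commanded pose from where the row before left it, along the tool's axes as they then stand; what a row does not reach is not made up. Full scale, the value 1, is 0.4 m for a shift and 30 degrees for a turn. A row lasts 1/12 s, in which the tool goes at most 41.7 mm and 7.16 degrees, less where a joint would pass 70% of its speed; a pose out of reach is approached as far as the arm can. A call with a number of a shift or a turn outside -1 to 1 is refused whole. A call with a gripper value outside its range is refused whole. "hand" is the closure, from 0 (fully open) to 1 (shut), set as the call begins (left out, the last holds). The fingers move at their own pace and stop on an object; the grip force is fixed at half the most. Time passes only in rows, so rows that do not move let the fingers close. It gives the time, the measured TCP pose, the force, the opening and the grip force at its end, in the units of the state.
- state(): the state, without advancing time (a new reading comes with each control period).
- read_camera(name): name is "side" or "top"; returns a dict with "color" (384x512x3 uint8, red, green, blue), "K" (3x3 intrinsics, pixels), "R" (3x3) and "t" (3): a world point X has camera coordinates R X + t. Camera axes: x right, y down, z forward; pixel columns grow to the right and rows downward; lengths in mm; the calibration is good to about 2 mm. A picture is of the moment at which its call begins. There is no depth.
- job_done(): hands the job in; it is judged then, once.
The state is a dict: "t": time; "joints": joint angles; "qvel": joint speeds; "tau": joint torques, N m; "eef_pos": TCP position; "tcp_rot": TCP orientation; "ft_force": force on the tool from outside, world axes, zero at the start; "moment": the same for the moment, N m; "opening": opening from 0.0 (shut) to 1.0 (fully open); "grip_force": force on a finger pad.
Only numpy, scipy, OpenCV 4.12 (cv2) and the standard library are available. Lean on these libraries where they do the work, as an engineer would, in place of code of your own. Each camera call takes 0.05 s, during which the arm holds its last target. There are 200 camera calls.

## Working session

There is one attempt and no reset: what is moved stays moved. The work goes in short steps, Python scripts to look and compute and a tool call to move; the robot and the scene stay as the last step left them, time stands still between calls to the robot, and variables do not carry over. Pictures are saved under pics/ and viewed, at most 10 in all, crops included, and the job is handed in when it is done.

Besides the shell and the picture viewer there is one more tool, called after "Call:" by a JSON object that holds its "fn" and its "kwargs". carry_out: Moves the arm, as the interface text tells. Shift numbers are shares of 0.4 m and turn numbers shares of 30 degrees, none past 1 either way. Its arguments: {"type":"object","properties":{"moves":{"type":"array"},"hand":{"type":"number"}},"required":["moves"]}

```bash
mkdir -p pics
python3 - <<'E'
from cell import state, read_camera
import cv2,numpy as np
s=state();print(s['t'],s['eef_pos'],s['tcp_rot'],s['opening'],s['ft_force'])
for n in('top','side'):
    c=read_camera(n);cv2.imwrite(f'pics/{n}0.png',cv2.cvtColor(c['color'],cv2.COLOR_RGB2BGR))
    print(c['K'].tolist(),c['R'].tolist(),c['t'].tolist(),(-c['R'].T@c['t']))
E
```

```text
0.0 [247.14105471 573.79818377 214.05887882] [-3.14049507e+00 -1.38309803e-04  2.73479048e+00] 0.9985055702242882 [-0.88768626  0.15033816 -0.62405907]
[[484.53112801974873, 0.0, 257.68581785116936], [0.0, 484.53112801974873, 197.47835914536955], [0.0, 0.0, 1.0]] [[-0.029131924839620092, -0.9993721358954372, -0.02016593540926421], [-0.998003859424053, 0.030211103613882274, -0.055457964199257054], [0.05603237929834435, 0.018510084122530746, -0.9982573562243072]] [89.96669928211213, 557.5265191523521, 1402.6827691142335] [ 480.43886801   47.10294493 1432.9719411 ]
[[376.6059551310481, 0.0, 261.1474765333807], [0.0, 376.6059551310481, 190.29609232148323], [0.0, 0.0, 1.0]] [[0.8497208193937578, -0.5270240211402506, -0.014839482132535645], [-0.4158568693888607, -0.6526532722994959, -0.6333299063985975], [0.3240950374055379, 0.5443247075945763, -0.773739632842458]] [-454.16193622634245, 316.6422530577408, 889.7230183288575] [ 229.23389375 -516.99486906  882.21344209]
```

View pics/top0.png

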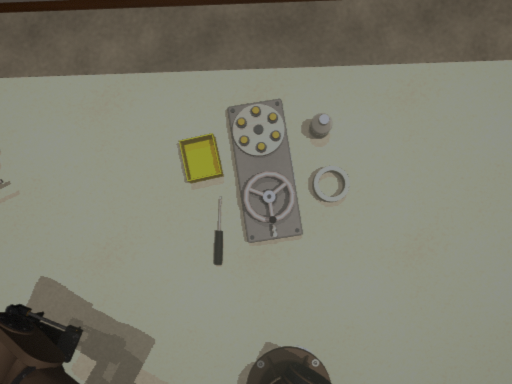

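View pics/side0.png

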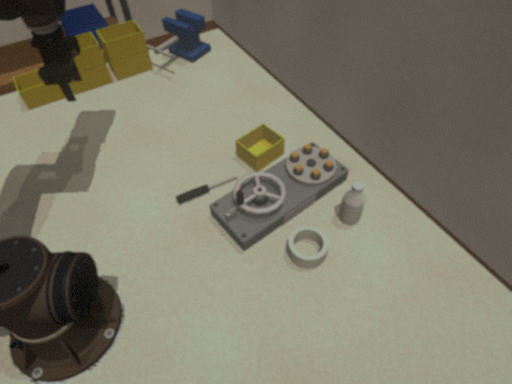

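Top view: wheel hub at about (269,197), handle (272,219), plate (259,130), box corners (228,107), (281,100), (301,235), (249,241). The bin, driver, bottle and tape stand around the box. In the side view the hub is at about (260,191) and the handle at (239,197). I'll zoom in to measure.

```bash
cat > h.py <<'E'
import numpy as np,cv2
from cell import state, read_camera
def ray(c,uv,z):
    d=c['R'].T@np.linalg.inv(c['K'])@np.array([uv[0],uv[1],1.]);o=-c['R'].T@c['t']
    return o+d*(z-o[2])/d[2]
def proj(c,X):
    p=c['K']@(c['R']@np.asarray(X,float)+c['t']);return p[:2]/p[2]
E
python3 - <<'E'
from h import *
T=read_camera('top');S=read_camera('side')
for n,c,(u,v,w,h) in(('top',T,(220,90,100,160)),('side',S,(200,135,160,115))):
    im=cv2.cvtColor(c['color'],cv2.COLOR_RGB2BGR)[v:v+h,u:u+w]
    f=3.75 if n=='top' else 5
    cv2.imwrite(f'pics/{n}z.png',cv2.resize(im,None,fx=f,fy=f,interpolation=cv2.INTER_CUBIC))
for n,uv,z in(('hub',(269,197),95),('handle',(272,219),134),('plate',(259,130),65),('tape',(330,184),48),('bottle',(321,119),140),('drv',(219,247),15),('drvtip',(220,198),8)):
    print(n,ray(T,uv,z).round(1))
for n,uv,z in(('hub',(260,191),95),('handletop',(239,191),134),('plate',(311,164),65)):
    print('S',n,ray(S,uv,z).round(1))
for uv in((228,107),(281,100),(301,235),(249,241)): print(ray(T,uv,50).round(1))
E
```

```text
hub [555.9  40.6  95. ]
handle [494.5  34.6 134. ]
plate [749.6  63.1  65. ]
tape [ 590.5 -135.    48. ]
bottle [ 759.2 -105.4  140. ]
drv [418.7 190.5  15. ]
drvtip [562.2 184.7   8. ]
S hub [555.1  36.4  95. ]
S handletop [493.5  37.9 134. ]
S plate [749.4  64.1  65. ]
[822.7 151.   50. ]
[837.9  -2.8  50. ]
[447.6 -47.2  50. ]
[434.8 101.1  50. ]
```

View pics/topz.png

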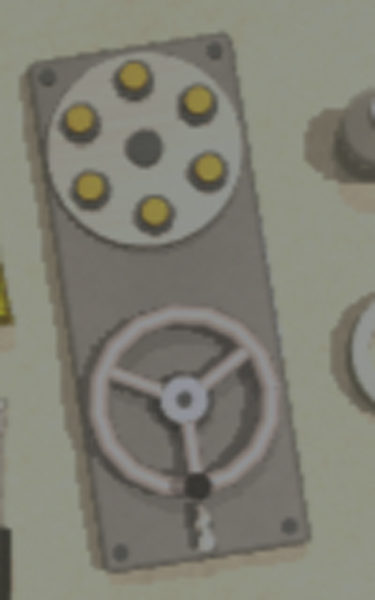

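View pics/sidez.png

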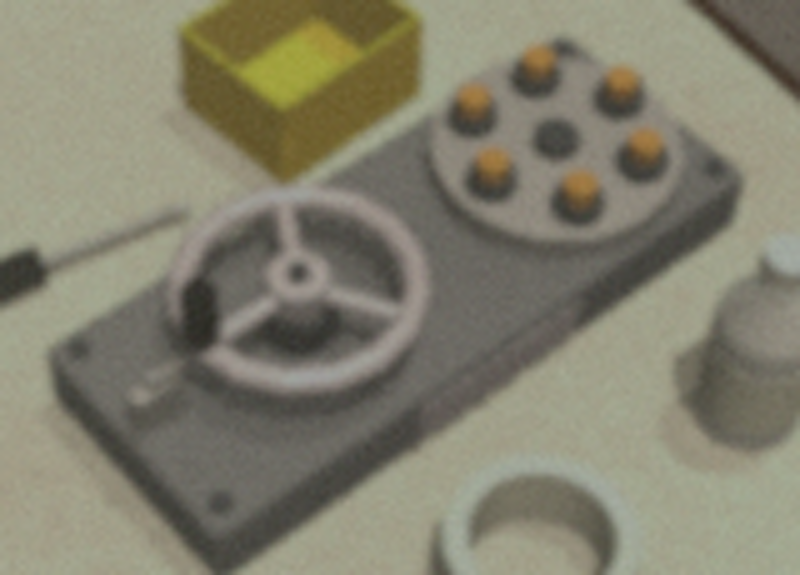

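Both views agree: wheel axis C is about (556.5, 41), yaw about 0.12 rad, handle about (492, 33). I'll shut the fingers and push with one finger's back face (tool +y) on the trailing side. The tool will turn with the wheel, and I'll re-index it by half a turn midway. First I cross over, high up.

Call:
{"fn": "carry_out", "kwargs": {"hand": 1, "moves": [{"slide": [-0.0578, -0.055, 0], "spin": 0}, {"slide": [-0.0578, -0.055, 0], "spin": 0}, {"slide": [-0.0578, -0.055, 0], "spin": 0}, {"slide": [-0.0578, -0.055, 0], "spin": 0}, {"slide": [-0.0578, -0.055, 0], "spin": 0}, {"slide": [-0.0578, -0.055, 0], "spin": 0}, {"slide": [-0.0578, -0.055, 0], "spin": 0}, {"slide": [-0.0578, -0.055, 0], "spin": 0}, {"slide": [-0.0578, -0.055, 0], "spin": 0}, {"slide": [-0.0578, -0.055, 0], "spin": 0}]}}

```text
t: 1.03
eef_pos: [372.8, 279.0, 214.7]
tcp_rot: [3.141, 0.0, 2.735]
ft_force: [0.5, -0.2, 0.3]
opening: 0.358
grip_force: 0.0
```

Call:
{"fn": "carry_out", "kwargs": {"moves": [{"slide": [-0.0578, -0.055, 0], "spin": 0}, {"slide": [-0.0578, -0.055, 0], "spin": 0}, {"slide": [-0.0578, -0.055, 0], "spin": 0}, {"slide": [-0.0578, -0.055, 0], "spin": 0}, {"slide": [-0.0578, -0.055, 0], "spin": 0}, {"slide": [-0.0578, -0.055, 0], "spin": 0}, {"slide": [-0.0578, -0.055, 0], "spin": 0}, {"slide": [-0.0578, -0.055, 0], "spin": 0}, {"slide": [-0.0578, -0.055, 0], "spin": 0}, {"slide": [-0.0578, -0.055, 0], "spin": 0}, {"slide": [0, 0, 0], "spin": 0}, {"slide": [0, 0, 0], "spin": 0}]}}

```text
t: 2.03
eef_pos: [498.0, -14.2, 214.3]
tcp_rot: [-3.142, -0.001, 2.732]
ft_force: [-0.4, 1.7, -0.5]
opening: 0.007
grip_force: 0.0
```

Call:
{"fn": "carry_out", "kwargs": {"moves": [{"slide": [0, 0, 0], "spin": -0.2}, {"slide": [0, 0, 0], "spin": -0.2}, {"slide": [0, 0, 0], "spin": -0.2}, {"slide": [0, 0, 0], "spin": -0.2}, {"slide": [0, 0, 0], "spin": -0.2}, {"slide": [0, 0, 0], "spin": 0}, {"slide": [0, 0, 0], "spin": 0}, {"slide": [0, 0, 0], "spin": 0}]}}

```text
t: 2.7
eef_pos: [497.6, -12.4, 214.7]
tcp_rot: [3.141, -0.0, -3.027]
ft_force: [-0.9, 0.1, 0.2]
opening: 0.006
grip_force: 0.0
```

Call:
{"fn": "carry_out", "kwargs": {"moves": [{"slide": [0, 0, 0.03], "spin": 0}, {"slide": [0, 0, 0.03], "spin": 0}, {"slide": [0, 0, 0.03], "spin": 0}, {"slide": [0, 0, 0.03], "spin": 0}, {"slide": [0, 0, 0.03], "spin": 0}, {"slide": [0, 0, 0.03], "spin": 0}, {"slide": [0, 0, 0.03], "spin": 0}, {"slide": [0, 0, 0.03], "spin": 0}, {"slide": [0, 0, 0.03], "spin": 0}, {"slide": [0, 0, 0], "spin": 0}, {"slide": [0, 0, 0], "spin": 0}]}}

```text
t: 3.62
eef_pos: [497.6, -12.8, 106.5]
tcp_rot: [3.141, -0.001, -3.026]
ft_force: [0.6, 0.6, 0.1]
opening: 0.009
grip_force: 0.0
```

Run:
```python
from h import *
s=state();print(s['eef_pos'],s['joints'],s['ft_force'])
C=np.array([556.5,41]);y=s['tcp_rot'][2];r=np.array([np.cos(y),np.sin(y)]);d=np.array([np.sin(y),-np.cos(y)])
p=s['eef_pos'][:2]-C;print(p@r,p@d)
a=[]
for n,(u,v) in(('top',(210,140)),('side',(190,130))):
    im=cv2.cvtColor(read_camera(n)['color'],cv2.COLOR_RGB2BGR)[v:v+120,u:u+100]
    a.append(cv2.resize(im,None,fx=4,fy=4,interpolation=cv2.INTER_CUBIC))
cv2.imwrite('pics/a.png',np.hstack(a))
```

```text
[497.64161229 -12.83646852 106.48953456] [-1.58614890e-01  4.64833906e-01  1.98007521e+00  1.57298612e-04
  6.97779734e-01 -1.84484666e+00] [0.63685249 0.58499431 0.05263582]
64.66189026029738 -46.706692180390924
```

View pics/a.png

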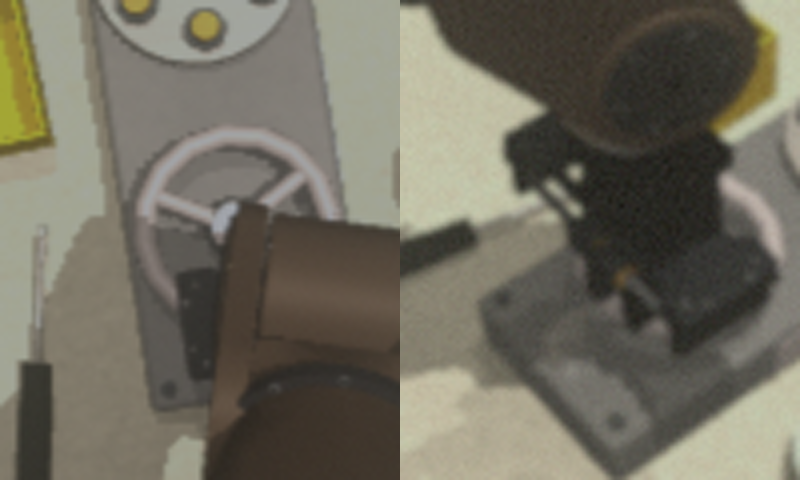

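The arm hides the handle, though the rim and two spokes stay visible in the top view. I'll find contact by force.

Call:
{"fn": "carry_out", "kwargs": {"moves": [{"slide": [0, 0.01, 0], "spin": 0}, {"slide": [0, 0.01, 0], "spin": 0}, {"slide": [0, 0.01, 0], "spin": 0}, {"slide": [0, 0.01, 0], "spin": 0}, {"slide": [0, 0.01, 0], "spin": 0}, {"slide": [0, 0.005, 0], "spin": 0}, {"slide": [0, 0, 0], "spin": 0}, {"slide": [0, 0, 0], "spin": 0}]}}

```text
t: 4.38
eef_pos: [495.3, 9.0, 106.6]
tcp_rot: [3.142, 0.0, -3.024]
ft_force: [-0.1, -1.0, -0.1]
opening: 0.003
grip_force: 0.0
```

Call:
{"fn": "carry_out", "kwargs": {"moves": [{"slide": [0, 0.005, 0], "spin": 0}, {"slide": [0, 0, 0], "spin": 0}, {"slide": [0, 0, 0], "spin": 0}]}}

```text
t: 4.63
eef_pos: [495.1, 10.8, 106.6]
tcp_rot: [3.142, 0.0, -3.025]
ft_force: [0.4, 0.2, -0.6]
opening: 0.002
grip_force: 0.0
```

Call:
{"fn": "carry_out", "kwargs": {"moves": [{"slide": [0, 0.005, 0], "spin": 0}, {"slide": [0, 0, 0], "spin": 0}, {"slide": [0, 0, 0], "spin": 0}]}}

```text
t: 4.88
eef_pos: [494.8, 12.8, 106.6]
tcp_rot: [3.142, 0.0, -3.025]
ft_force: [0.1, -1.2, 0.2]
opening: 0.001
grip_force: 0.0
```

Call:
{"fn": "carry_out", "kwargs": {"moves": [{"slide": [0, 0.005, 0], "spin": 0}, {"slide": [0, 0, 0], "spin": 0}, {"slide": [0, 0, 0], "spin": 0}]}}

```text
t: 5.13
eef_pos: [494.6, 14.8, 106.6]
tcp_rot: [3.142, 0.0, -3.025]
ft_force: [0.7, -0.3, -0.4]
opening: 0.003
grip_force: 0.3
```

Call:
{"fn": "carry_out", "kwargs": {"moves": [{"slide": [0, 0.005, 0], "spin": 0}, {"slide": [0, 0, 0], "spin": 0}, {"slide": [0, 0, 0], "spin": 0}]}}

```text
t: 5.38
eef_pos: [494.3, 16.9, 106.6]
tcp_rot: [3.141, 0.0, -3.025]
ft_force: [0.3, -1.0, -0.3]
opening: 0.005
grip_force: 0.3
```

Call:
{"fn": "carry_out", "kwargs": {"moves": [{"slide": [0, 0.005, 0], "spin": 0}, {"slide": [0, 0.005, 0], "spin": 0}, {"slide": [0, 0, 0], "spin": 0}]}}

```text
t: 5.63
eef_pos: [493.8, 21.1, 106.6]
tcp_rot: [3.141, -0.0, -3.025]
ft_force: [0.4, 0.0, 0.0]
opening: 0.004
grip_force: 0.3
```

Run:
```python
from h import *
s=state();print(s['eef_pos'],s['ft_force'],s['moment'])
im=cv2.cvtColor(read_camera('top')['color'],cv2.COLOR_RGB2BGR)[140:260,210:330]
cv2.imwrite('pics/b.png',cv2.resize(im,None,fx=5,fy=5,interpolation=cv2.INTER_CUBIC))
```

```text
[493.80462387  21.07569458 106.61631421] [0.40388138 0.03570544 0.00617141] [-0.05026556 -0.01125918 -0.01668904]
```

View pics/b.png

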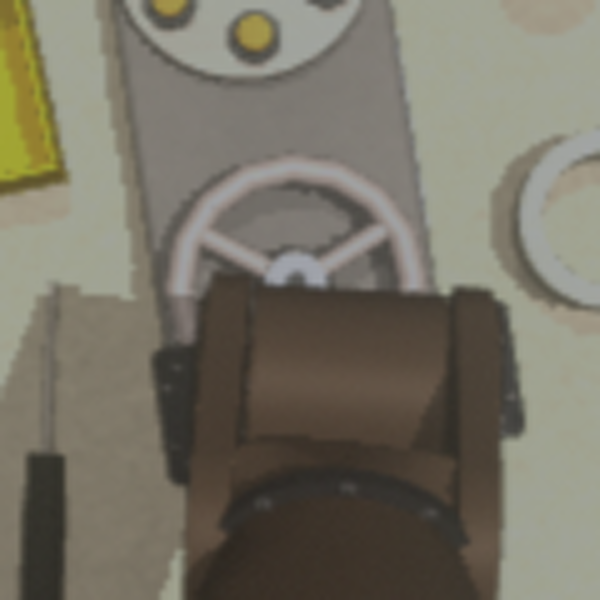

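The spokes have turned about 6° clockwise from the first image (left spoke rise 20°→24°, right 37°→29°). So contact began at about TCP y = 14, and the face lies about 9 mm from the TCP. The grip force stays near 0. Next I match the yaw and push round.

Call:
{"fn": "carry_out", "kwargs": {"moves": [{"slide": [0.002, 0, 0], "spin": 0.2}, {"slide": [0.0032, 0.0129, 0], "spin": 0.15}, {"slide": [0.0032, 0.0129, 0], "spin": 0.15}, {"slide": [0.0032, 0.0129, 0], "spin": 0.15}, {"slide": [0.0032, 0.0129, 0], "spin": 0.15}, {"slide": [0.0032, 0.0129, 0], "spin": 0.15}, {"slide": [0.0032, 0.0129, 0], "spin": 0.15}, {"slide": [0.0032, 0.0129, 0], "spin": 0.15}, {"slide": [0.0032, 0.0129, 0], "spin": 0.15}, {"slide": [0.0032, 0.0129, 0], "spin": 0.15}, {"slide": [0.0032, 0.0129, 0], "spin": 0.15}, {"slide": [0, 0, 0], "spin": 0}]}}

```text
t: 6.68
eef_pos: [498.4, 72.9, 106.6]
tcp_rot: [3.141, -0.0, 2.365]
ft_force: [-0.4, 0.2, -0.1]
opening: 0.008
grip_force: 0.0
```

```bash
cat >> h.py <<'E'
def where():
    s=state();C=np.array([556.5,41]);y=s['tcp_rot'][2];r=np.array([np.cos(y),np.sin(y)]);d=np.array([np.sin(y),-np.cos(y)])
    p=s['eef_pos'][:2]-C
    a=p@d+19;rot=(3.262-y)%(2*np.pi)+np.arcsin(a/65)
    print('t',s['t'],'x',p@r,'y',p@d,'z',s['eef_pos'][2],'wheel est deg',np.degrees(rot),'j6',s['joints'][5],'F',np.round([s['ft_force'][:2]@r,s['ft_force'][:2]@d],1))
E
python3 -c "
from h import *
where()"
```

```text
t 6.6833 x 63.78343188973452 y -17.977693282070167 z 106.63070940458316 wheel est deg 52.28107748396595 j6 -0.7810259785964976 F [ 0.5 -0.2]
```

Call:
{"fn": "carry_out", "kwargs": {"moves": [{"slide": [0.0032, 0.0129, 0], "spin": 0.15}, {"slide": [0.0032, 0.0129, 0], "spin": 0.15}, {"slide": [0.0032, 0.0129, 0], "spin": 0.15}, {"slide": [0.0032, 0.0129, 0], "spin": 0.15}, {"slide": [0.0032, 0.0129, 0], "spin": 0.15}, {"slide": [0.0032, 0.0129, 0], "spin": 0.15}, {"slide": [0.0032, 0.0129, 0], "spin": 0.15}, {"slide": [0.0032, 0.0129, 0], "spin": 0.15}, {"slide": [0.0032, 0.0129, 0], "spin": 0.15}, {"slide": [0.0032, 0.0129, 0], "spin": 0.15}, {"slide": [0.0032, 0.0129, 0], "spin": 0.15}, {"slide": [0, 0, 0], "spin": 0}]}}

```text
t: 7.68
eef_pos: [543.9, 106.5, 106.6]
tcp_rot: [3.141, -0.0, 1.503]
ft_force: [0.2, 0.2, 0.8]
opening: 0.007
grip_force: 0.0
```

Run:
```python
from h import *
where()
a=[]
for n,(u,v) in(('top',(210,140)),('side',(190,130))):
    im=cv2.cvtColor(read_camera(n)['color'],cv2.COLOR_RGB2BGR)[v:v+120,u:u+100]
    a.append(cv2.resize(im,None,fx=4,fy=4,interpolation=cv2.INTER_CUBIC))
cv2.imwrite('pics/c.png',np.hstack(a))
```

```text
t 7.6833 x 64.49351804939998 y -17.009128358390388 z 106.55452436172804 wheel est deg 102.51387760714023 j6 0.14119696340904248 F [0.2 0.2]
```

View pics/c.png

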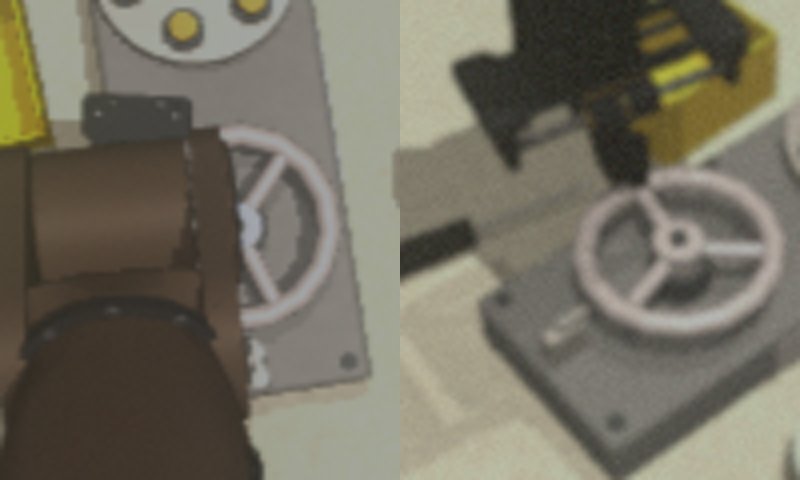

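The wheel follows: in the side view the handle's spoke ends at the fingertips, at about crop (640,180).

Call:
{"fn": "carry_out", "kwargs": {"moves": [{"slide": [0.0033, 0.0129, 0], "spin": 0.15}, {"slide": [0.0033, 0.0129, 0], "spin": 0.15}, {"slide": [0.0033, 0.0129, 0], "spin": 0.15}, {"slide": [0.0033, 0.0129, 0], "spin": 0.15}, {"slide": [0.0033, 0.0129, 0], "spin": 0.15}, {"slide": [0.0033, 0.0129, 0], "spin": 0.15}, {"slide": [0.0033, 0.0129, 0], "spin": 0.15}, {"slide": [0.0033, 0.0129, 0], "spin": 0.15}, {"slide": [0.0033, 0.0129, 0], "spin": 0.15}, {"slide": [0.0033, 0.0129, 0], "spin": 0.15}, {"slide": [0.0033, 0.0129, 0], "spin": 0.15}, {"slide": [0.0033, 0.0129, 0], "spin": 0.15}]}}

```text
t: 8.78
eef_pos: [602.6, 91.3, 106.5]
tcp_rot: [-3.141, 0.001, 0.562]
ft_force: [-1.3, 1.7, 0.0]
opening: 0.005
grip_force: 1.1
```

Call:
{"fn": "carry_out", "kwargs": {"moves": [{"slide": [0.0033, 0.0129, 0], "spin": 0.15}, {"slide": [0.0033, 0.0129, 0], "spin": 0.15}, {"slide": [0.0033, 0.0129, 0], "spin": 0.15}, {"slide": [0.0033, 0.0129, 0], "spin": 0.15}, {"slide": [0.0033, 0.0129, 0], "spin": 0.15}, {"slide": [0.0033, 0.0129, 0], "spin": 0.15}, {"slide": [0, 0, 0], "spin": 0}, {"slide": [0, 0, 0], "spin": 0}]}}

```text
t: 9.45
eef_pos: [621.2, 65.3, 106.6]
tcp_rot: [-3.142, 0.0, 0.095]
ft_force: [0.3, -0.6, -0.4]
opening: 0.003
grip_force: 0.0
```

```bash
python3 -c "
from h import *
where()"
```

```text
t 9.45 x 66.66054700509925 y -18.029687884964346 z 106.58389513463362 wheel est deg 182.31387407342675 j6 1.474742371486396 F [0.2 0.6]
```

Half a turn is done. I'll back off, spin the tool −180°, and re-engage with the opposite finger's back (−y face).

Call:
{"fn": "carry_out", "kwargs": {"moves": [{"slide": [0, -0.02, 0], "spin": 0}, {"slide": [0, -0.02, 0], "spin": 0}, {"slide": [0, -0.02, 0], "spin": 0}, {"slide": [0, 0, 0], "spin": -0.2}, {"slide": [0, 0, 0], "spin": -0.2}, {"slide": [0, 0, 0], "spin": -0.2}, {"slide": [0, 0, 0], "spin": -0.2}, {"slide": [0, 0, 0], "spin": -0.2}, {"slide": [0, 0, 0], "spin": -0.2}, {"slide": [0, 0, 0], "spin": -0.2}, {"slide": [0, 0, 0], "spin": -0.2}, {"slide": [0, 0, 0], "spin": -0.2}]}}

```text
t: 10.45
eef_pos: [619.0, 90.5, 106.7]
tcp_rot: [-3.142, -0.0, 1.04]
ft_force: [0.5, 0.8, -1.0]
opening: 0.002
grip_force: 0.0
```

Call:
{"fn": "carry_out", "kwargs": {"moves": [{"slide": [0, 0, 0], "spin": -0.2}, {"slide": [0, 0, 0], "spin": -0.2}, {"slide": [0, 0, 0], "spin": -0.2}, {"slide": [0, 0, 0], "spin": -0.2}, {"slide": [0, 0, 0], "spin": -0.2}, {"slide": [0, 0, 0], "spin": -0.2}, {"slide": [0, 0, 0], "spin": -0.2}, {"slide": [0, 0, 0], "spin": -0.2}, {"slide": [0, 0, 0], "spin": -0.2}, {"slide": [0, 0, 0], "spin": -0.2}, {"slide": [0, 0, 0], "spin": -0.2}, {"slide": [0, 0, 0], "spin": -0.2}]}}

```text
t: 11.45
eef_pos: [619.0, 90.5, 106.6]
tcp_rot: [3.142, -0.0, 2.297]
ft_force: [-1.0, -0.2, 0.1]
opening: 0.006
grip_force: 0.0
```

Call:
{"fn": "carry_out", "kwargs": {"moves": [{"slide": [0, 0, 0], "spin": -0.2}, {"slide": [0, 0, 0], "spin": -0.2}, {"slide": [0, 0, 0], "spin": -0.2}, {"slide": [0, 0, 0], "spin": -0.2}, {"slide": [0, 0, 0], "spin": -0.2}, {"slide": [0, 0, 0], "spin": -0.2}, {"slide": [0, 0, 0], "spin": -0.2}, {"slide": [0, 0, 0], "spin": -0.2}, {"slide": [0, 0, 0], "spin": -0.2}, {"slide": [0, 0, 0], "spin": 0}, {"slide": [0, 0, 0], "spin": 0}]}}

```text
t: 12.37
eef_pos: [619.1, 90.2, 106.6]
tcp_rot: [3.141, 0.0, -3.053]
ft_force: [-0.3, 0.4, 0.1]
opening: 0.003
grip_force: 0.0
```

```bash
cat >> h.py <<'E'
def where2():
    s=state();C=np.array([556.5,41]);y=s['tcp_rot'][2]+np.pi;r=np.array([np.cos(y),np.sin(y)]);d=np.array([np.sin(y),-np.cos(y)])
    p=s['eef_pos'][:2]-C
    rot=(3.262-y)%(2*np.pi)+np.arcsin((p@d+19)/65)
    print('t',s['t'],'x',p@r,'y',p@d,'z',s['eef_pos'][2],'wheel est deg',np.degrees(rot),'j6',s['joints'][5],'F',np.round([s['ft_force'][:2]@r,s['ft_force'][:2]@d],1))
E
python3 -c "
from h import *
where2()"
```

```text
t 12.3667 x 66.68527702604904 y -43.44702729080795 z 106.64231919940536 wheel est deg 159.7145555033223 j6 -1.6207083334626804 F [-0.3 -0.4]
```

Call:
{"fn": "carry_out", "kwargs": {"moves": [{"slide": [0.004, -0.02, 0], "spin": 0}, {"slide": [0, -0.02, 0], "spin": 0}, {"slide": [0, -0.02, 0], "spin": 0}, {"slide": [-0.0032, -0.0129, 0], "spin": 0.15}, {"slide": [-0.0032, -0.0129, 0], "spin": 0.15}, {"slide": [-0.0032, -0.0129, 0], "spin": 0.15}, {"slide": [-0.0032, -0.0129, 0], "spin": 0.15}, {"slide": [-0.0032, -0.0129, 0], "spin": 0.15}, {"slide": [-0.0032, -0.0129, 0], "spin": 0.15}, {"slide": [-0.0032, -0.0129, 0], "spin": 0.15}, {"slide": [-0.0032, -0.0129, 0], "spin": 0.15}, {"slide": [0, 0, 0], "spin": 0}]}}

```text
t: 13.37
eef_pos: [622.2, 22.0, 106.7]
tcp_rot: [3.142, 0.0, 2.598]
ft_force: [0.2, -0.8, 0.4]
opening: 0.01
grip_force: 0.0
```

```bash
python3 -c "
from h import *
where2()"
```

```text
t 13.3667 x 66.07919857312496 y -17.74773754679675 z 106.67840561080318 wheel est deg 219.1376515334371 j6 -1.0980659248943343 F [0.5 0.6]
```

Call:
{"fn": "carry_out", "kwargs": {"moves": [{"slide": [-0.003, -0.0129, 0], "spin": 0.15}, {"slide": [-0.003, -0.0129, 0], "spin": 0.15}, {"slide": [-0.003, -0.0129, 0], "spin": 0.15}, {"slide": [-0.003, -0.0129, 0], "spin": 0.15}, {"slide": [-0.003, -0.0129, 0], "spin": 0.15}, {"slide": [-0.003, -0.0129, 0], "spin": 0.15}, {"slide": [-0.003, -0.0129, 0], "spin": 0.15}, {"slide": [-0.003, -0.0129, 0], "spin": 0.15}, {"slide": [-0.003, -0.0129, 0], "spin": 0.15}, {"slide": [-0.003, -0.0129, 0], "spin": 0.15}, {"slide": [-0.003, -0.0129, 0], "spin": 0.15}, {"slide": [-0.003, -0.0129, 0], "spin": 0.15}]}}

```text
t: 14.37
eef_pos: [581.2, -22.3, 106.7]
tcp_rot: [3.14, 0.0, 1.659]
ft_force: [1.8, 0.4, -0.1]
opening: 0.003
grip_force: 1.0
```

Call:
{"fn": "carry_out", "kwargs": {"moves": [{"slide": [-0.003, -0.0129, 0], "spin": 0.15}, {"slide": [-0.003, -0.0129, 0], "spin": 0.15}, {"slide": [-0.003, -0.0129, 0], "spin": 0.15}, {"slide": [-0.003, -0.0129, 0], "spin": 0.15}, {"slide": [-0.003, -0.0129, 0], "spin": 0.15}, {"slide": [-0.003, -0.0129, 0], "spin": 0.15}, {"slide": [-0.003, -0.0129, 0], "spin": 0.15}, {"slide": [-0.003, -0.0129, 0], "spin": 0.15}, {"slide": [-0.003, -0.0129, 0], "spin": 0.15}, {"slide": [-0.003, -0.0129, 0], "spin": 0.15}, {"slide": [0, 0, 0], "spin": 0}, {"slide": [0, 0, 0], "spin": 0}]}}

```text
t: 15.37
eef_pos: [529.3, -20.1, 106.8]
tcp_rot: [3.142, -0.0, 0.88]
ft_force: [0.1, 1.1, 0.5]
opening: 0.002
grip_force: 0.0
```

```bash
python3 -c "
from h import *
where2()"
```

```text
t 15.3667 x 64.40697664793773 y -18.04337686947299 z 106.75790502087655 wheel est deg 317.34684347947285 j6 0.5284274924539708 F [-1.   0.6]
```

Estimate is 317°. I'll push to about 348°, then withdraw for a clear measurement.

Call:
{"fn": "carry_out", "kwargs": {"moves": [{"slide": [-0.0031, -0.0129, 0], "spin": 0.15}, {"slide": [-0.0031, -0.0129, 0], "spin": 0.15}, {"slide": [-0.0031, -0.0129, 0], "spin": 0.15}, {"slide": [-0.0031, -0.0129, 0], "spin": 0.15}, {"slide": [-0.0031, -0.0129, 0], "spin": 0.15}, {"slide": [-0.0031, -0.0129, 0], "spin": 0.15}, {"slide": [-0.0031, -0.0129, 0], "spin": 0.15}, {"slide": [0, 0, 0], "spin": 0}, {"slide": [0, 0, 0], "spin": 0}]}}

```text
t: 16.12
eef_pos: [501.4, 3.5, 106.7]
tcp_rot: [-3.142, -0.0, 0.331]
ft_force: [-0.0, -0.2, 0.7]
opening: 0.005
grip_force: 0.0
```

```bash
python3 -c "
from h import *
where2()"
```

```text
t 16.1167 x 64.33226499280475 y -17.485841394712953 z 106.69393997014326 wheel est deg 349.2563934028933 j6 1.1146725189117983 F [ 0.1 -0.2]
```

Call:
{"fn": "carry_out", "kwargs": {"moves": [{"slide": [0, 0.02, 0], "spin": 0}, {"slide": [0, 0.04, 0], "spin": 0}, {"slide": [0, 0.04, -0.05], "spin": 0}, {"slide": [0, 0.06, -0.05], "spin": 0}, {"slide": [0, 0.07, -0.05], "spin": 0}, {"slide": [0, 0.07, -0.05], "spin": 0}, {"slide": [0, 0.07, 0], "spin": 0}, {"slide": [0, 0.07, 0], "spin": 0}, {"slide": [0, 0.07, 0], "spin": 0}, {"slide": [0, 0.07, 0], "spin": 0}, {"slide": [0, 0, 0], "spin": 0}, {"slide": [0, 0, 0], "spin": 0}]}}

```text
t: 17.12
eef_pos: [575.3, -218.0, 186.0]
tcp_rot: [-3.141, 0.0, 0.326]
ft_force: [-0.4, 0.5, 0.2]
opening: 0.005
grip_force: 0.0
```

```bash
cat >> h.py <<'E'
def look(f):
    c=read_camera('top');u,v,w,h=230,160,90,90
    im=cv2.cvtColor(c['color'],cv2.COLOR_RGB2BGR)
    cv2.imwrite(f,cv2.resize(im[v:v+h,u:u+w],None,fx=6,fy=6,interpolation=cv2.INTER_CUBIC))
    # handle: dark blob within annulus of the rim
    m=(im.max(2)<60).astype(np.uint8);n,l,st,ce=cv2.connectedComponentsWithStats(m)
    for i in range(1,n):
        if st[i,4]>8:
            p=ray(c,ce[i],134)[:2]-[556.5,41]
            if 45<np.hypot(*p)<85: print('px',ce[i],st[i,4],'rel',p,'rot deg',np.degrees((3.262-np.arctan2(p[1],p[0]))%(2*np.pi)))
E
python3 -c "
from h import *
print(state()['eef_pos']);look('pics/d.png')
im=cv2.imread('pics/top0.png');m=im[210:228,264:282].max(2);print(m[::2,::2])"
```

```text
[ 575.32413362 -217.95955263  186.04815638]
[[115  93  87 136 139 112 115 112  85]
 [114  93  84 128 141 115 113  91  84]
 [112  93  82 119 142 117  85  87 115]
 [ 94  83  81  80  76  78 126 139 143]
 [140 110 104  58  56  57 112 142 140]
 [140 108 104  56  56  55  97 118 107]
 [ 98  94  82  73  59  63 101 106 106]
 [105 105 103  77  86 105 106 109 115]
 [109 106 105  74  86 134 110 116 115]]
```

View pics/d.png

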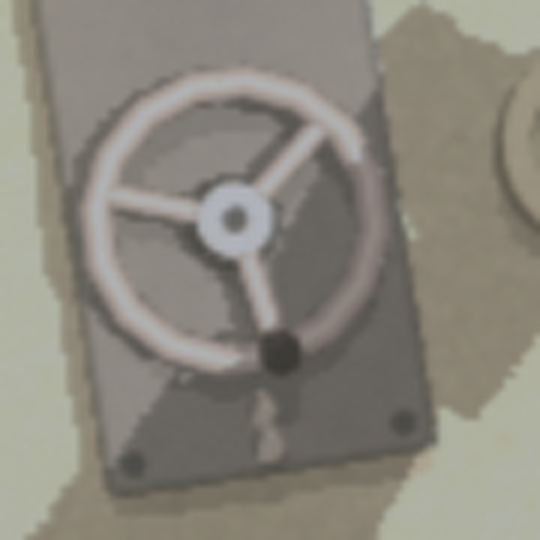

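Handle at crop (281,352), hub (236,219), pointer nose at about (265,390): the handle is still a little short of the pointer. I'll run the same detector on this view and the start image.

```bash
cat >> h.py <<'E'
def handle(im,c):
    m=np.zeros(im.shape[:2]);H=proj(c,[556.5,41,134])
    for (v,u) in np.ndindex(m.shape):
        if 12<np.hypot(u-H[0],v-H[1])<32: m[v,u]=np.clip(72-im[v,u].max(),0,16)
    k=cv2.GaussianBlur(m,(0,0),2);v0,u0=np.unravel_index(k.argmax(),k.shape)
    w=np.zeros_like(m);w[v0-4:v0+5,u0-4:u0+5]=m[v0-4:v0+5,u0-4:u0+5]
    vv,uu=np.indices(m.shape);q=np.array([(w*uu).sum(),(w*vv).sum()])/w.sum()
    p=ray(c,q,134)[:2];r=p-[556.5,41]
    print('px',q,'xy',p,'R',np.hypot(*r),'ang',np.degrees(np.arctan2(r[1],r[0]))%360)
E
python3 -c "
from h import *
c=read_camera('top')
handle(cv2.imread('pics/top0.png'),c)
for i in range(2): handle(read_camera('top')['color'],c)"
```

```text
px [266. 174.] xy [615.94453664  46.96954308] R 59.74352166652276 ang 5.734535207480298
px [266. 174.] xy [615.94453664  46.96954308] R 59.74352166652276 ang 5.734535207480298
px [266. 174.] xy [615.94453664  46.96954308] R 59.74352166652276 ang 5.734535207480298h.py:31: RuntimeWarning: overflow encountered in scalar subtract
  if 12<np.hypot(u-H[0],v-H[1])<32: m[v,u]=np.clip(72-im[v,u].max(),0,16)
```

uint8 overflow; fix it.

```bash
sed -i 's/72-im\[v,u\].max()/72-int(im[v,u].max())/' h.py
python3 -c "
from h import *
c=read_camera('top')
handle(cv2.imread('pics/top0.png'),c)
for i in range(2): handle(read_camera('top')['color'],c)"
```

```text
px [272.28697572 219.40397351] xy [493.4024921   33.82165176] R 63.504520998212364 ang 186.4904039607361
px [276.65283019 218.86037736] xy [494.5127235   22.09972254] R 64.80465211400441 ang 196.95676558688183
px [276.64092664 218.82625483] xy [494.60487379  22.12869767] R 64.70805746296588 ang 196.95602197993665
```

The wheel is at 349.5° and the tool-based estimate said 349.3°, so the two agree. The last 10.5° goes in with the tool pre-aligned to the final yaw.

Call:
{"fn": "carry_out", "kwargs": {"moves": [{"slide": [-0.0025, -0.0677, 0], "spin": 0}, {"slide": [-0.0025, -0.0677, 0], "spin": 0}, {"slide": [-0.0025, -0.0677, 0], "spin": 0}, {"slide": [-0.0025, -0.0677, 0], "spin": 0}, {"slide": [-0.0025, -0.0677, 0], "spin": 0}, {"slide": [-0.0025, -0.0677, 0], "spin": 0}, {"slide": [-0.0025, -0.0677, 0], "spin": 0}, {"slide": [-0.0025, -0.0677, 0], "spin": 0}, {"slide": [0, 0, 0], "spin": 0.2}, {"slide": [0, 0, 0], "spin": 0.195}, {"slide": [0, 0, 0], "spin": 0}, {"slide": [0, 0, 0], "spin": 0}]}}

```text
t: 18.47
eef_pos: [498.4, -13.2, 186.8]
tcp_rot: [3.142, -0.001, 0.123]
ft_force: [0.2, 0.6, 0.2]
opening: 0.004
grip_force: 0.0
```

Call:
{"fn": "carry_out", "kwargs": {"moves": [{"slide": [0, 0, 0.05], "spin": 0}, {"slide": [0, 0, 0.05], "spin": 0}, {"slide": [0, 0, 0.05], "spin": 0}, {"slide": [0, 0, 0.05], "spin": 0}, {"slide": [0, 0, 0], "spin": 0}, {"slide": [0, 0, 0], "spin": 0}, {"slide": [0, 0, 0], "spin": 0}]}}

```text
t: 19.05
eef_pos: [498.9, -13.7, 107.5]
tcp_rot: [3.141, -0.001, 0.121]
ft_force: [-0.7, -0.2, -0.0]
opening: 0.005
grip_force: 0.0
```

```bash
python3 -c "
from h import *
where2();print(state()['eef_pos'],state()['tcp_rot'])"
```

```text
t 19.05 x 63.75295897936391 y -47.345809204915234 z 107.47865127980292 wheel est deg 334.12827723358333 j6 1.2901350075924434 F [ 0.7 -0.1]
[498.91195095 -13.67798492 107.47865128] [ 3.14141106e+00 -8.84597489e-04  1.20705626e-01]
```

Call:
{"fn": "carry_out", "kwargs": {"moves": [{"slide": [0, -0.014, 0], "spin": 0}, {"slide": [0, -0.014, 0], "spin": 0}, {"slide": [0, -0.01, 0], "spin": 0}, {"slide": [0, -0.007, 0], "spin": 0}, {"slide": [0, -0.007, 0], "spin": 0}, {"slide": [0, -0.007, 0], "spin": 0}, {"slide": [0, -0.007, 0], "spin": 0}, {"slide": [0, 0, 0], "spin": 0}, {"slide": [0, 0, 0], "spin": 0}, {"slide": [0, 0, 0], "spin": 0}]}}

```text
t: 19.88
eef_pos: [495.2, 12.8, 106.5]
tcp_rot: [-3.141, 0.0, 0.119]
ft_force: [-0.4, -0.6, 0.6]
opening: 0.006
grip_force: 0.0
```

```bash
python3 -c "
from h import *
where2()"
```

```text
t 19.8833 x 64.2379949180114 y -20.685892312782553 z 106.50009304242153 wheel est deg -1.4321186314190866 j6 1.3433941604093964 F [ 0.5 -0.6]
```

Estimated 358.6° now, so 1.3 mm more; then withdraw and look.

Call:
{"fn": "carry_out", "kwargs": {"moves": [{"slide": [0, -0.002, 0], "spin": 0}, {"slide": [0, -0.0013, 0], "spin": 0}, {"slide": [0, 0, 0], "spin": 0}, {"slide": [0, 0, 0], "spin": 0}]}}

```text
t: 20.22
eef_pos: [495.1, 13.9, 106.6]
tcp_rot: [-3.142, 0.0, 0.119]
ft_force: [-0.1, -1.9, -1.0]
opening: 0.001
grip_force: 0.7
```

```bash
python3 -c "
from h import *
where2()"
```

```text
t 20.2167 x 64.18498404692969 y -19.557442617942485 z 106.55401394821902 wheel est deg -0.43001440001297314 j6 1.3461035622281141 F [ 0.4 -1.9]
```

Call:
{"fn": "carry_out", "kwargs": {"moves": [{"slide": [0, 0.02, 0], "spin": 0}, {"slide": [0, 0.04, 0], "spin": 0}, {"slide": [0, 0.04, -0.05], "spin": 0}, {"slide": [0, 0.06, -0.05], "spin": 0}, {"slide": [0, 0.07, -0.05], "spin": 0}, {"slide": [0, 0.07, -0.05], "spin": 0}, {"slide": [0, 0.07, 0], "spin": 0}, {"slide": [0, 0.07, 0], "spin": 0}, {"slide": [0, 0.07, 0], "spin": 0}, {"slide": [0, 0.07, 0], "spin": 0}, {"slide": [0, 0, 0], "spin": 0}, {"slide": [0, 0, 0], "spin": 0}]}}

```text
t: 21.22
eef_pos: [522.4, -217.7, 186.3]
tcp_rot: [-3.141, 0.0, 0.117]
ft_force: [0.6, 0.6, -0.5]
opening: 0.007
grip_force: 0.0
```

```bash
python3 -c "
from h import *
c=read_camera('top')
handle(cv2.imread('pics/top0.png'),c)
for i in range(2): handle(read_camera('top')['color'],c)
u=read_camera('top')['color'][90:250,180:360,::-1]
cv2.imwrite('pics/e.png',cv2.resize(np.ascontiguousarray(u),None,fx=3.75,fy=3.75,interpolation=cv2.INTER_CUBIC))"
```

```text
px [272.28697572 219.40397351] xy [493.4024921   33.82165176] R 63.504520998212364 ang 186.4904039607361
px [272.30136986 219.69178082] xy [492.63198014  33.80686346] R 64.2718069917873 ang 186.42585980288908
px [272.37414966 219.68707483] xy [492.63884707  33.61179887] R 64.28710888833851 ang 186.59930379575462
```

View pics/e.png

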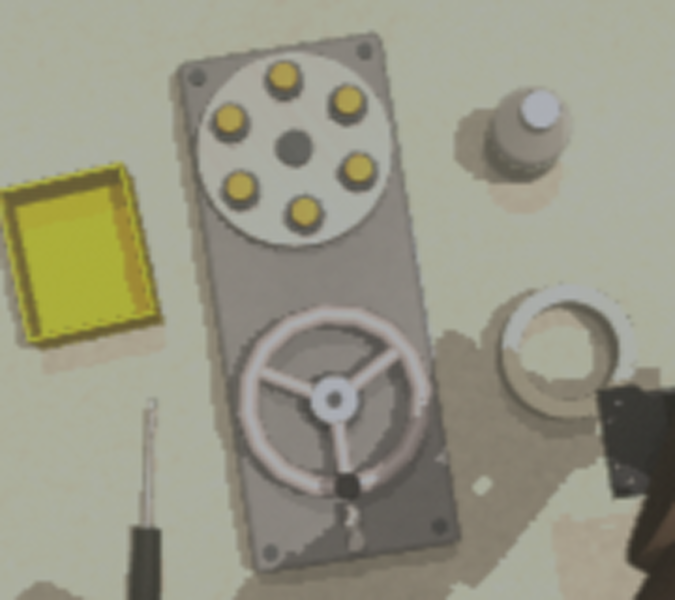

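The handle at crop (347,486) lines up with the pointer at about (352,525), within about 0.1° of the start image. The plate's studs stand as they did at the start, the loose items are in place, and the hand is clear at z = 186.

```bash
python3 -c "
from cell import job_done
print(job_done())"
```

```text
the job is handed in; nothing more can be done
None
```

I pushed the wheel through one full clockwise turn; the top camera puts the handle within about 0.1° of its starting angle, the hand is clear, and I handed the job in at about 21 s of robot time.

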